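Lock the till back and take the spirit level out of the tool chest

ROBOT

A 6-joint arm with a two-finger parallel gripper is mounted at the origin on the work surface. World frame = base frame: x ahead of the robot, y to its left, z up, the work surface at z = 0. Lengths are in m, angles in rad, forces in N, time in s.
With the tool pointing down it reaches from about 0.25 to 0.775 m from the base axis. Payload 4 kg.
Tool frame: the origin (TCP) lies at the very end of the fingers, on their centre line; the grasp point (between the pads) lies 19 mm behind it; z points along the fingers, y is the line along which they close (so a half turn about z gives the same grasp; the last joint's range is limited). The gripper opens to 94 mm and grips with 3 to 60 N. Pads are 16 mm wide; open, the fingers measure 119 mm over their backs; the gripper's body (75 mm by 177 mm) begins 78 mm behind the grasp point.
Start: joints at [1.068, 0.087, 1.371, -0, 1.684, -0.103], TCP at [0.214, 0.507, 0.206] pointing down, gripper open.
Joint ranges: [-3.1, 3.1], [-0.76, 2.03], [0.27, 2.55], [-1.08, 4.22], [0.17, 2.65], [-2.57, 2.57]. Speed limits (rad/s): [2.79, 2.79, 3.14, 3.14, 3.14, 3.14].

INTERFACE

Orientations are given as a unit quaternion [x, y, z, w].
In Python, from workcell import read_state, grab_frame, sign_off, recognise, spot_point gives the robot as it stands.
- The arm moves only by the tool move_arm, never from a script. Its argument "series" is a list that holds one entry, the list of rows, each a list of 7 numbers: the shift along the world's x, y, z in units of 25 mm (1.0 is 25 mm), then the turn, a rotation vector about the world's x, y, z in units of 6 degrees (1.0 is 6 degrees), then the closure, from -1 (fully open) to 1 (shut), so that 0 is half open. A call has 1 to 8 rows; each row shifts and turns the commanded pose from where the row before left it; what a row does not reach is not made up. A row lasts 1/8 s, in which the tool goes at most 62.5 mm and 10.7 degrees, less where a joint would pass 70% of its speed; a pose out of reach is approached as far as the arm can. A call is refused whole if a number of a shift passes 1 or a number of a turn 1, either way. A call with a gripper value outside its range is refused whole. The fingers move at their own pace and stop on an object; "newtons" is the grip in N (left out, the last holds). Time passes only in rows, so rows that do not move let the fingers close. It gives the time, the measured TCP pose, the force, the opening and the grip force at its end, in the units of the state.
- read_state(): the state, without advancing time (a new reading comes with each control period).
- grab_frame(name): name is "side" or "top" or "wrist"; returns a dict with "frame" (400x640x3 uint8, red, green, blue), "depth" (400x640 float32, m along the optical axis (not along the pixel's ray), 0 where there is no reading), "fovy" (degrees; the focal length in pixels is half the picture's height over the tangent of half this angle, whatever the lens; pixels are square), "cx", "cy" (the principal point, pixels), "k1" (the pictures are not rectified: a ray, as slopes to the right and down, at radius r is drawn at 1 + k1 r^2 times it, then the intrinsics apply), "view" (4x4, takes a point from world to camera coordinates); the wrist camera has in their place "hand_eye" (4x4, takes a point from camera to tool coordinates, whose origin is the TCP and whose axes are the flange's). Camera axes: x right, y up, looking along -z (the intrinsics and any distortion apply to the point x, -y, -z); pixel columns grow to the right and rows downward; lengths in m; the calibration is good to about 2 mm. A picture is of the moment at which its call begins: read the wrist's pose just before it.
- sign_off(): hands the job in; it is judged then, once.
Trained networks look in the newest picture that a camera, given by its name, has taken for a name from the list of things; names that differ only in an ending like _2 or _b are one class to them, and where a whole thing is asked for, a point or a joint stands for the part that bears it (a point fixed in the world has none). Each returns a list of dicts, best first, with "p" (0 to 1); they miss things now and then, are a little off and sometimes report something else, mostly with a low value. They report only what shows in the picture. A call takes as long as a camera call. They do not tell look-alikes from the thing itself.
- recognise(label, camera): "point" ([x, y, z] in m, in world coordinates, good to about 4 mm: the middle of the surface that is visible of it).
- spot_point(label, camera): "point" ([x, y, z] in m, in world coordinates, good to about 4 mm: a listed point, or the origin of a listed thing).
The state is a dict: "time": time; "joint_pos": joint angles; "qd": joint speeds; "joint_efforts": joint torques, N m; "eef_pos": TCP position; "tool_rot": TCP orientation; "ft_force": force on the tool from outside, world axes, zero at the start; "wrist_torque": the same for the moment, N m; "opening": finger opening in m; "grasp_force": force on a finger pad.
Only numpy, scipy, OpenCV 4.12 (cv2) and the standard library are available. Lean on these libraries where they do the work, as an engineer would, in place of code of your own. Each camera call takes 0.05 s, during which the arm holds its last target. There are 200 camera calls.

TASK

Push the chest's blue sliding till fully home to its end of the chest and swing the turn-button by its red knob square across the rim to lock it there. Then tilt the yellow spirit level out through the opening, which is shorter than the level, and finish with the gripper holding it still, all of it at least 5 cm above the chest's rim and touching nothing else. Leave the till locked, and leave the chisel in the chest and the other things on the bench where they are.

Things in the scene. Friction and masses are not known exactly. Their poses are not given: they have to be found in the camera images.
- chest: Open-topped wooden tool chest, fixed, 344 x 154 mm outside (long side along its own x), rim 68 mm above the bench, walls 12 mm. Origin: centre of its underside; z up. Inside: 320 x 130 mm, floor 6 mm above the bench. A fixed green strip roofs the last 30 mm of the inside at the +x end (62 to 68 mm above the bench); the blue till roofs 100 mm.
- opening (a point): Centre, at rim height, of the opening left when the till is home: 190 mm along the chest (chest x -60 to +130 mm), 130 mm wide.
- till (a joint): Slide of the shallow blue tray (100 mm along the chest, 119 mm wide, between the chest's walls; underside 62 mm, top 80 mm above the bench). Value in m: 0 = fully home at the chest's -x end, grows to 0.12 towards +x. It stays where it is left; about 2 N moves it.
- till_edge (a point): Middle of the top edge of the till's +x wall, 80 mm above the bench. The wall's outer face below this point is 18 mm high and faces the chest's +x; pushing on it towards the chest's -x slides the till home.
- latch (a joint): Hinge (vertical axis) of the brass turn-button on the chest's rim on the +y side. Value in rad: 0 = along the rim, unlocked; growing (counter-clockwise from above) its handle with the red knob swings outwards past the +y side and its tail turns in front of the till; 1.57 = square across the rim, locked; stop at 1.6. Stays where left; 1.2 N at the knob turns it.
- latch_knob (a point): Centre, half-way up, of the upright round red knob on the turn-button's handle: 16 mm across, 32 mm tall, from 78 to 110 mm above the bench, 45 mm from the pivot. The brass bar under it is 10 mm wide.
- latch_pivot (a point): Point on the turn-button's hinge axis, 94 mm above the bench (the height of the knob's centre).
- level_center (a point): Centre of the yellow spirit level with black ends, a straight bar 260 mm long (its x), 18 mm wide (y), 24 mm high (z), about 0.2 to 0.3 kg, lying loose on the chest's floor, along the chest (within 0.1 rad) and partly beneath the till and sometimes up to 20 mm beneath the green strip. Its length axis points to the chest's +x end.
- level_near (a point): Centre of the level's end face towards the chest's -x end, the end that is under the till (x = -130 mm on the level).
- level_far (a point): Centre of the level's other end face, towards the chest's +x end (x = +130 mm on the level).
- chisel: short chisel with dark handle, 150 mm long, lying inside the chest beside the level: leave it there. Origin: its underside.
- mallet: wooden mallet lying on the bench, head 70 x 110 x 64 mm, handle 200 mm: bystander. Origin: its underside.
- square: try square, dark stock and steel blade, lying flat: bystander. Origin: its underside.
- glue: white glue bottle, 60 mm across, 150 mm tall: bystander. Origin: its underside.
- cup: blue cup, 76 mm across, 95 mm tall: bystander. Origin: its underside.
- offcut: pale wood offcut 140 x 55 x 30 mm: bystander. Origin: its underside.
- block: cork sanding block 100 x 60 x 35 mm: bystander. Origin: its underside.
There are look-alikes about, which are no part of the job. Leave any orange look-alike of the chisel alone.

How it is judged:
On the way, in this order (a step that is already met when the one before it is completed fails the run):
1. the till is fully home (value of joint till below 0.006 m), for 0.2 s.
2. the turn-button is across the rim with the till home (value of joint till below 0.006 m and value of joint latch above 1.35 rad), for 0.2 s.
3. the level is out of the chest, in the fingers, with the till still locked (all of step 2 and contact force between level and the fingers above 1 N and height (world z) of each of level_near, level_far above 0.085 m), for 0.2 s.
At the end, for the whole second after the job is handed in: Till within 6 mm of home, turn-button turned past 1.35 rad, the level gripped by the fingers and at rest (below 0.03 m/s and 0.3 rad/s), both its ends' centres more than 115 mm above the bench (47 mm above the rim), and touching neither the chest nor any of the bystanders (all of step 2 and height (world z) of each of level_near, level_far above 0.115 m and contact force between level and the fingers above 1 N and contact force between level and chest below 0.1 N and linear speed of level below 0.03 m/s and angular speed of level below 0.3 rad/s and contact force between level and chisel below 0.1 N and contact force between level and mallet below 0.1 N and contact force between level and square below 0.1 N and contact force between level and glue below 0.1 N and contact force between level and cup below 0.1 N and contact force between level and offcut below 0.1 N and contact force between level and block below 0.1 N); the arm keeps its last pose, push and grip.
It fails at once if the chisel in the chest is moved more than 25 mm (distance of chisel from where it was at the start of the episode above 0.025 m).
It fails at once if another thing on the bench is moved more than 25 mm (distance of any of mallet, square, glue, cup, offcut, block from where it was at the start of the episode above 0.025 m).
It also fails if it takes over 59 s, if anything falls off the work surface, if the arm or the gripper's body presses on something with over 40 N, if the wrist force passes 120 N, or if a joint passes its speed limit or range.

## Working session

There is one attempt and no reset: what is moved stays moved. The work goes in short steps, Python scripts to look and compute and a tool call to move; the robot and the scene stay as the last step left them, time stands still between calls to the robot, and variables do not carry over. Pictures are saved under pics/ and viewed, at most 10 in all, crops included, and the job is handed in when it is done.

Besides the shell and the picture viewer there is one more tool, called as name(argument=value, ...) on one line, values as JSON. move_arm: Moves the arm, as the interface text tells. Its arguments: {"type":"object","properties":{"series":{"type":"array"},"newtons":{"type":"number"}},"required":["series"]}

```bash
mkdir -p pics; cat > h.py <<'E'
from workcell import *
import numpy as np, cv2
def save(cam,fn):
    f=grab_frame(cam); cv2.imwrite(fn,f["frame"][:,:,::-1]); return f
def cloud(f):
    h,w=f["depth"].shape; fl=h/2/np.tan(np.radians(f["fovy"])/2)
    K=np.array([[fl,0,f["cx"]],[0,fl,f["cy"]],[0,0,1]]); v,u=np.mgrid[:h,:w]
    p=cv2.undistortPoints(np.stack([u.ravel(),v.ravel()],1).astype(float).reshape(-1,1,2),K,np.array([f["k1"],0,0,0.])).reshape(h,w,2)
    d=f["depth"]; c=np.stack([p[...,0]*d,-p[...,1]*d,-d,np.ones_like(d)],-1)
    if "view" in f: M=np.linalg.inv(f["view"])
    else:
        from scipy.spatial.transform import Rotation as R
        s=read_state(); T=np.eye(4); T[:3,:3]=R.from_quat(s["tool_rot"]).as_matrix(); T[:3,3]=s["eef_pos"]; M=T@f["hand_eye"]
    return (c@M.T)[...,:3]
E
python3 - <<'E'
from h import *
s=read_state(); print(s)
for c in ("top","side"):
    f=save(c,f"pics/{c}0.png"); np.savez(f"pics/{c}0.npz",c=cloud(f),f=f["frame"])
    for n in ("opening","till_edge","latch_knob","latch_pivot","level_center","level_near","level_far","chest","chisel"):
        print(c,n,[(np.round(d["point"],3).tolist(),round(d["p"],2)) for d in spot_point(n,c)[:3]])
E
```

```text
{'time': 0.0, 'joint_pos': array([ 1.06789546e+00,  8.79081043e-02,  1.37221236e+00,  1.72810572e-06,
        1.68360427e+00, -1.03061645e-01]), 'qd': array([ 1.71193241e-03,  2.45413669e-03,  4.34720882e-04, -9.27932939e-05,
       -5.55778166e-04, -4.69680378e-04]), 'joint_efforts': array([ 7.57725084e-04, -3.40182638e+01, -3.02429903e+01,  7.16538448e-02,
        3.30405752e-02, -1.03187108e-04]), 'eef_pos': array([0.21382113, 0.50614873, 0.20435107]), 'tool_rot': array([ 1.98590335e-01,  9.80082008e-01, -1.01722802e-03, -3.18891023e-04]), 'ft_force': array([-1.02816073,  0.35959297, -0.76734373]), 'wrist_torque': array([0.01438001, 0.01181725, 0.01497145]), 'grasp_force': 0.0, 'opening': 0.09425377062772253}
top opening [([0.607, 0.062, 0.069], 0.79)]
top till_edge [([0.606, 0.054, 0.08], 0.56)]
top latch_knob [([0.542, 0.004, 0.094], 0.49)]
top latch_pivot [([0.557, -0.044, 0.095], 0.58)]
top level_center [([0.542, 0.006, 0.095], 0.69), ([0.634, 0.018, 0.017], 0.52)]
top level_near [([0.657, -0.105, 0.018], 0.5)]
top level_far [([0.602, 0.152, 0.019], 0.5)]
top chest [([0.542, 0.005, 0.093], 0.69), ([0.618, 0.03, 0.0], 0.62)]
top chisel [([0.387, 0.054, 0.002], 0.85), ([0.555, 0.077, 0.004], 0.6), ([0.336, -0.195, -0.0], 0.51)]
side opening [([0.607, 0.06, 0.07], 0.6)]
side till_edge [([0.609, 0.049, 0.077], 0.72), ([0.558, 0.367, -0.004], 0.18)]
side latch_knob [([0.54, -0.002, 0.094], 0.62)]
side latch_pivot [([0.556, -0.04, 0.094], 0.7), ([0.609, 0.047, 0.078], 0.39)]
side level_center [([0.626, 0.022, 0.017], 0.66), ([0.602, 0.152, 0.022], 0.41)]
side level_near [([0.659, -0.106, 0.018], 0.8)]
side level_far [([0.6, 0.147, 0.018], 0.79)]
side chest [([0.614, 0.026, 0.003], 0.83)]
side chisel [([0.56, 0.075, 0.004], 0.73), ([0.328, -0.193, -0.006], 0.58), ([0.559, 0.367, -0.003], 0.48)]
```

```bash
python3 - <<'E'
import cv2,numpy as np
a=cv2.imread("pics/top0.png");b=cv2.imread("pics/side0.png")
cv2.imwrite("pics/both.png",np.vstack([cv2.resize(a,(480,300)),cv2.resize(b,(480,300))]))
d=np.load("pics/top0.npz");c=d["c"];f=d["f"].astype(int)
# rim: height ~.068
near=(np.abs(c[...,0]-.615)<.16)&(np.abs(c[...,1]-.03)<.25)
m=near&(np.abs(c[...,2]-.068)<.004)
print("rim",m.sum(),cv2.minAreaRect((c[m][:,:2]*1000).astype(np.float32)))
hsv=cv2.cvtColor(d["f"],cv2.COLOR_RGB2HSV)
blue=near&(hsv[...,0]>95)&(hsv[...,0]<130)&(hsv[...,1]>90)&(c[...,2]>.055)&(c[...,2]<.09)
print("till",blue.sum(),cv2.minAreaRect((c[blue][:,:2]*1000).astype(np.float32)))
yel=near&(hsv[...,0]>20)&(hsv[...,0]<35)&(hsv[...,1]>120)&(c[...,2]<.045)
print("yel",yel.sum(),cv2.minAreaRect((c[yel][:,:2]*1000).astype(np.float32)),np.median(c[yel],0))
red=near&((hsv[...,0]<6)|(hsv[...,0]>174))&(hsv[...,1]>150)&(c[...,2]>.07)
print("red",red.sum(),c[red].mean(0),c[red].min(0),c[red].max(0))
E
```

```text
rim 1544 ((614.32763671875, 25.9962158203125), (154.9253692626953, 344.724609375), 13.270263671875)
till 697 ((620.2431030273438, -0.41887664794921875), (119.79277801513672, 96.23194122314453), 12.768620491027832)
yel 273 ((632.6239013671875, 19.327186584472656), (25.714147567749023, 247.70919799804688), 13.213521003723145) [0.6199411  0.07256584 0.02884197]
red 54 [ 0.57874084 -0.00418882  0.08613383] [ 0.53604784 -0.04146466  0.07031382] [0.60395745 0.02729995 0.11531368]
```

View pics/both.png

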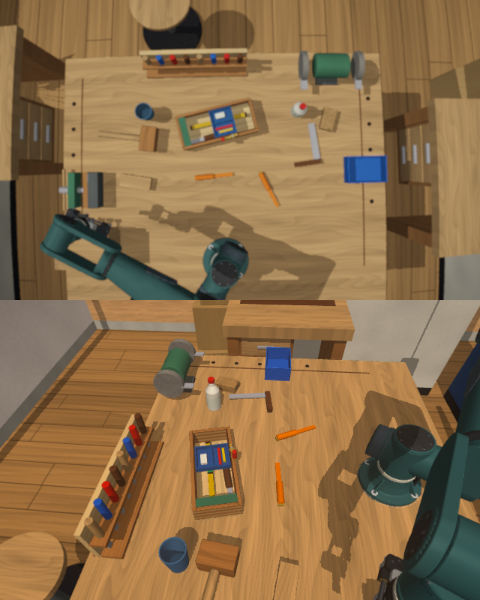

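View pics/top0.png

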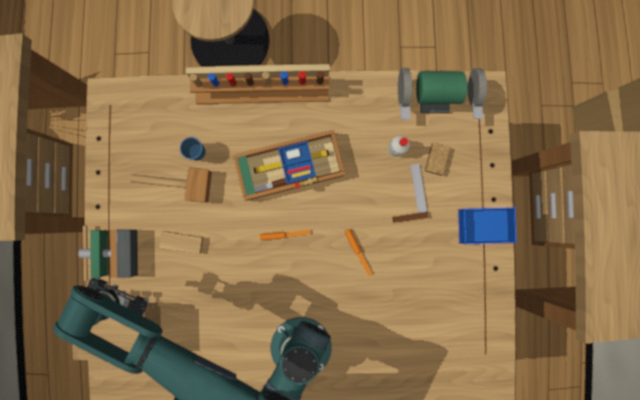

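The top view (overlay of both) shows the chest centred at about (290,165) px, with the green strip at its left end, (247,177) → world +y. The blue till is at (298,162), and the red knob is on the robot's side at about (300,185). The network points agree with the depth fit: chest centre (0.614, 0.026), chest x axis (-0.23, 0.97), till at about 0.083 m. Orange chisel look-alikes lie on the bench.

move_arm(series=[[[0.95, -1, 0, 0, 0, -0.55, 0], [0.95, -1, 0, 0, 0, -0.55, 0], [0.95, -1, 0, 0, 0, -0.55, 0], [0.95, -1, 0, 0, 0, -0.55, 0], [0.95, -1, 0, 0, 0, -0.55, 0], [0.95, -1, 0, 0, 0, -0.55, 0], [0.95, -1, 0, 0, 0, -0.55, 0], [0.95, -1, 0, 0, 0, -0.55, 0]]], newtons=20)

```text
time: 2.0
eef_pos: [0.4048, 0.3058, 0.2057]
tool_rot: [0.418, 0.908, 0.0, 0.0]
ft_force: [0.4, 0.4, -0.1]
opening: 0.047
grasp_force: 0.0
```

move_arm(series=[[[0.95, -1, 0, 0, 0, -0.55, 1], [0.95, -1, 0, 0, 0, -0.55, 1], [0.95, -1, 0, 0, 0, -0.55, 1], [0.95, -1, 0, 0, 0, -0.55, 1], [0.95, -1, 0, 0, 0, -0.55, 1], [0.95, -1, 0, 0, 0, -0.55, 1], [0.95, -1, 0, 0, 0, -0.55, 1], [0.95, -1, 0, 0, 0, -0.55, 1]]])

```text
time: 3.0
eef_pos: [0.5948, 0.1058, 0.2055]
tool_rot: [0.614, 0.789, 0.0, 0.0]
ft_force: [-0.0, 0.5, -0.3]
opening: 0.0003
grasp_force: 0.0
```

move_arm(series=[[[0, 0, 0, 0, 0, 0, 1], [0, 0, 0, 0, 0, 0, 1]]])

```text
time: 3.25
eef_pos: [0.5937, 0.107, 0.2054]
tool_rot: [0.613, 0.79, 0.0, -0.0]
ft_force: [1.0, 0.1, -0.2]
opening: 0.0003
grasp_force: 0.0
```

```bash
cat >> h.py <<'E'
C=np.array([.6143,.026]); A=np.radians(103.27); EX=np.array([np.cos(A),np.sin(A)]); EY=np.array([-EX[1],EX[0]])
def ch(p): d=np.asarray(p)[:2]-C; return np.round([d@EX,d@EY,p[2]],4)
def wd(x,y): return C+x*EX+y*EY
def st():
    from scipy.spatial.transform import Rotation as R
    s=read_state(); m=R.from_quat(s["tool_rot"]).as_matrix()
    print("t",round(s["time"],2),"tcp",np.round(s["eef_pos"],4),"chest",ch(s["eef_pos"]),"toolz",np.round(m[:,2],3),"tooly",np.round(m[:,1],3),"F",np.round(s["ft_force"],1),"open",round(s["opening"],4),"grip",round(s["grasp_force"],1)); return s
def sp(names,cam):
    for n in names: print(cam,n,[(ch(d["point"]).tolist(),round(d["p"],2)) for d in spot_point(n,cam)[:2]])
E
python3 - <<'E'
from h import *
st(); print("EX",EX,"EY",EY)
f=save("wrist","pics/w1.png"); np.savez("pics/w1.npz",c=cloud(f),f=f["frame"])
sp(("till_edge","latch_knob","latch_pivot","level_center","level_far","chisel","opening"),"wrist")
E
```

```text
t 3.25 tcp [0.5937 0.107  0.2054] chest [0.0836 0.0014 0.2054] toolz [-0.001  0.001 -1.   ] tooly [ 0.969  0.247 -0.   ] F [ 1.   0.1 -0.2] open 0.0003 grip 0.0
EX [-0.22954015  0.97329919] EY [-0.97329919 -0.22954015]
wrist till_edge []
wrist latch_knob [([-0.0067, 0.0737, 0.0956], 0.69)]
wrist latch_pivot [([0.0591, 0.0469, 0.0052], 0.63)]
wrist level_center []
wrist level_far [([0.1234, -0.0158, 0.017], 0.73)]
wrist chisel [([0.0867, 0.2183, 0.0033], 0.95), ([0.0602, 0.0445, 0.0035], 0.71)]
wrist opening [([0.0328, -0.0033, 0.0636], 0.94)]
```

View pics/w1.png

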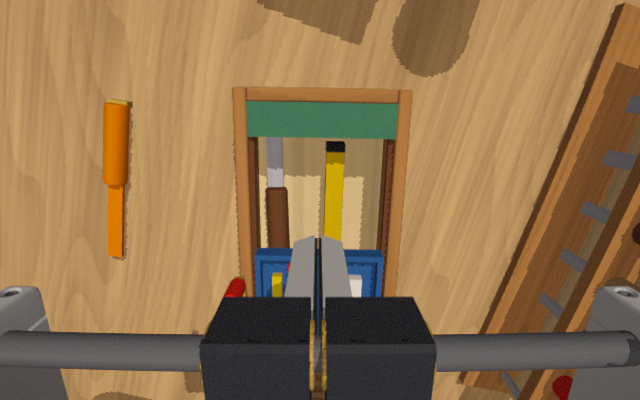

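The wrist view shows the chest square in the picture: green strip at (322,118), level's black far end at (335,147), chisel at (275,190) left of it, till edge at (318,255) and red knob at (235,290). The tool is aligned, so I'll descend and push.

move_arm(series=[[[0, 0, -1, 0, 0, 0, 1], [0, 0, -1, 0, 0, 0, 1], [0, 0, -1, 0, 0, 0, 1], [0, 0, -1, 0, 0, 0, 1], [0, 0, -1, 0, 0, 0, 1], [0, 0, -0.4, 0, 0, 0, 1], [0.1, -0.4, 0, 0, 0, 0, 1]]])

```text
time: 4.53
eef_pos: [0.5962, 0.0969, 0.07]
tool_rot: [0.613, 0.79, -0.0, -0.0]
ft_force: [0.3, -0.1, 0.3]
opening: 0.0006
grasp_force: 0.0
```

move_arm(series=[[[0.14, -0.58, 0, 0, 0, 0, 1], [0.14, -0.58, 0, 0, 0, 0, 1], [0.14, -0.58, 0, 0, 0, 0, 1], [0.14, -0.58, 0, 0, 0, 0, 1], [0.14, -0.58, 0, 0, 0, 0, 1], [0.14, -0.58, 0, 0, 0, 0, 1], [0.14, -0.58, 0, 0, 0, 0, 1], [0.09, -0.39, 0, 0, 0, 0, 1]]])

```text
time: 5.52
eef_pos: [0.6236, -0.0156, 0.0704]
tool_rot: [0.614, 0.789, 0.0, 0.0]
ft_force: [0.3, 2.5, 0.6]
opening: 0.0002
grasp_force: 1.2
```

```bash
python3 - <<'E'
from h import *
st()
E
```

```text
t 5.53 tcp [ 0.6236 -0.0156  0.0704] chest [-0.0427  0.0005  0.0704] toolz [ 0. -0. -1.] tooly [0.969 0.246 0.   ] F [0.3 2.5 0.6] open 0.0002 grip 1.2
```

move_arm(series=[[[0.05, -0.2, 0, 0, 0, 0, 1], [0.05, -0.2, 0, 0, 0, 0, 1], [0.02, -0.1, 0, 0, 0, 0, 1], [0, 0, 0, 0, 0, 0, 1]]])

```text
time: 6.02
eef_pos: [0.6253, -0.0229, 0.0704]
tool_rot: [0.613, 0.79, 0.002, -0.003]
ft_force: [-2.7, 10.5, 3.1]
opening: 0.0002
grasp_force: 5.1
```

```bash
python3 - <<'E'
from h import *
st()
E
```

```text
t 6.03 tcp [ 0.6253 -0.0229  0.0704] chest [-0.0502  0.0006  0.0704] toolz [-0.003  0.007 -1.   ] tooly [ 0.969  0.249 -0.001] F [-2.7 10.5  3.1] open 0.0002 grip 5.1
```

move_arm(series=[[[-0.22, 0.94, 0, 0, 0, 0, 1], [-0.22, 0.94, 0.36, 0, 0, 0, 1], [-0.5, -0.1, 0.36, 0, 0, 0, 1], [-0.5, -0.12, 0, 0, 0, 0, 1], [-0.44, -0.12, 0, 0, 0, 0, 1], [0, 0, 0, 0, 0, 0, 1]]])

```text
time: 6.78
eef_pos: [0.5783, 0.0105, 0.0884]
tool_rot: [0.614, 0.789, -0.0, -0.0]
ft_force: [0.0, -0.0, 0.1]
opening: 0.0002
grasp_force: 0.0
```

```bash
python3 - <<'E'
from h import *
st()
f=save("wrist","pics/w2.png"); np.savez("pics/w2.npz",c=cloud(f),f=f["frame"])
sp(("till_edge","latch_knob","latch_pivot","level_center","level_far","chisel"),"wrist")
grab_frame("side"); sp(("till_edge","latch_knob","latch_pivot"),"side")
grab_frame("top"); sp(("till_edge","latch_knob","latch_pivot"),"top")
E
```

```text
t 6.78 tcp [0.5783 0.0105 0.0884] chest [-0.0068  0.0386  0.0884] toolz [-0. -0. -1.] tooly [ 0.969  0.246 -0.   ] F [ 0.  -0.   0.1] open 0.0002 grip 0.0
wrist till_edge [([0.0039, -0.0039, -0.0013], 0.74)]
wrist latch_knob [([-0.0075, 0.074, 0.0925], 0.8)]
wrist latch_pivot []
wrist level_center [([-0.0108, -0.0139, 0.0207], 0.73)]
wrist level_far [([0.1229, -0.013, 0.0197], 0.94)]
wrist chisel [([0.0582, 0.0471, 0.0075], 0.92), ([0.0851, 0.2177, 0.0011], 0.86)]
side till_edge [([-0.0597, -0.0039, 0.0795], 0.61), ([0.0032, -0.0024, 0.0029], 0.41)]
side latch_knob [([-0.0084, 0.0781, 0.0963], 0.42)]
side latch_pivot [([-0.0518, 0.0696, 0.0922], 0.78)]
top till_edge [([-0.0545, 0.0016, 0.08], 0.57)]
top latch_knob []
top latch_pivot [([-0.0555, 0.0727, 0.0935], 0.89)]
```

View pics/w2.png

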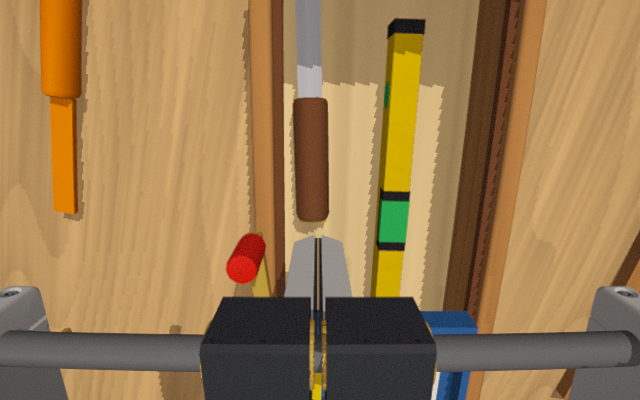

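The wrist view shows the knob at (245,258) just left of the closed fingers at (318,240), the level with its green vial at (395,220), and the chisel handle at (312,160). The till edge measures x≈-0.06, so it is home. Next I'll swing the knob.

move_arm(series=[[[-0.45, -0.11, 0, 0, 0, 0, 1], [-0.45, -0.11, 0, 0, 0, 0, 1], [-0.45, -0.11, 0, 0, 0, 0, 1], [-0.45, -0.11, 0, 0, 0, 0, 1], [-0.17, -0.29, 0, 0, 0, 0, 1], [-0.17, -0.29, 0, 0, 0, 0, 1], [-0.17, -0.29, 0, 0, 0, 0, 1], [-0.17, -0.29, 0, 0, 0, 0, 1]]])

```text
time: 8.52
eef_pos: [0.5168, -0.029, 0.0882]
tool_rot: [0.614, 0.79, -0.0, -0.0]
ft_force: [1.1, 2.2, 0.0]
opening: 0.0002
grasp_force: 0.6
```

move_arm(series=[[[0.03, -0.16, 0, 0, 0, 0, 1], [0.04, -0.16, 0, 0, 0, 0, 1], [0.02, -0.1, 0, 0, 0, 0, 1], [0, 0, 0, 0, 0, 0, 1]]])

```text
time: 9.02
eef_pos: [0.5172, -0.0346, 0.088]
tool_rot: [0.613, 0.79, 0.002, -0.005]
ft_force: [-5.6, 11.4, 5.5]
opening: -0.0001
grasp_force: 6.4
```

```bash
python3 - <<'E'
from h import *
st()
for c in ("wrist","side","top"):
    grab_frame(c); sp(("till_edge","latch_knob","latch_pivot"),c)
E
```

```text
t 9.03 tcp [ 0.5172 -0.0346  0.088 ] chest [-0.0367  0.1084  0.088 ] toolz [-0.006  0.01  -1.   ] tooly [ 0.969  0.248 -0.004] F [-5.6 11.4  5.5] open -0.0001 grip 6.4
wrist till_edge [([-0.0625, 0.0013, 0.0794], 0.92)]
wrist latch_knob []
wrist latch_pivot [([-0.056, 0.0693, 0.0939], 0.82), ([0.0321, -0.0034, 0.0622], 0.58)]
side till_edge [([-0.0635, 0.0005, 0.079], 0.66)]
side latch_knob [([0.2971, -0.1319, 0.0016], 0.4)]
side latch_pivot [([-0.0522, 0.068, 0.0937], 0.61)]
top till_edge [([-0.0553, 0.0005, 0.0798], 0.65)]
top latch_knob []
top latch_pivot [([-0.0541, 0.0685, 0.0939], 0.79)]
```

move_arm(series=[[[-0.14, 0.58, 0, 0, 0, 0, 1], [-0.14, 0.58, 0.4, 0, 0, 0, 1], [0, 0, 1, 0, 0, 0, 0.5], [0.9, 0.43, 1, 0, 0, 0, 0.15], [0.9, 0.43, 0, 0, 0, 0, 0.15], [0.9, 0.43, 0, 0, 0, 0, 0.15], [0.9, 0.43, 0, 0, 0, -0.17, 0.15], [0.9, 0.43, 0, 0, 0, 0, 0.15]]])

```text
time: 10.62
eef_pos: [0.6262, 0.0442, 0.1494]
tool_rot: [0.621, 0.784, 0.0, 0.001]
ft_force: [0.3, 0.2, -0.0]
opening: 0.0398
grasp_force: 0.0
```

move_arm(series=[[[0, 0, 0, 0, 0, 0, 0.15], [0, 0, 0, 0, 0, 0, 0.15]]])

```text
time: 10.88
eef_pos: [0.6247, 0.0435, 0.1488]
tool_rot: [0.621, 0.784, -0.0, 0.0]
ft_force: [-0.4, -0.2, -0.9]
opening: 0.0399
grasp_force: 0.0
```

```bash
python3 - <<'E'
from h import *
st()
f=save("wrist","pics/w3.png"); c=cloud(f)
sp(("till_edge","level_center","level_far","chisel"),"wrist")
hsv=cv2.cvtColor(f["frame"],cv2.COLOR_RGB2HSV)
m=(hsv[...,0]>20)&(hsv[...,0]<35)&(hsv[...,1]>150)&(c[...,2]>.022)&(c[...,2]<.038)
P=np.array([ch(p) for p in c[m]]); print(len(P),np.percentile(P,[1,50,99],axis=0), "axis", np.polyfit(P[:,0],P[:,1],1))
for cam in ("side","top"):
    g=save(cam,f"pics/{cam}3.png"); sp(("till_edge","latch_knob","latch_pivot","level_near"),cam)
im=cv2.imread("pics/side3.png")[150:350,220:420]; cv2.imwrite("pics/cmp3.png",np.hstack([cv2.resize(im,(400,400)),cv2.imread("pics/w3.png")[:,120:520]]))
E
```

```text
t 10.88 tcp [0.6247 0.0435 0.1488] chest [ 0.0147 -0.0141  0.1488] toolz [-0.    -0.001 -1.   ] tooly [ 0.973  0.23  -0.   ] F [-0.4 -0.2 -0.9] open 0.0399 grip 0.0
wrist till_edge [([-0.062, 0.0011, 0.0794], 0.96)]
wrist level_center [([-0.0097, -0.0137, 0.0172], 0.58), ([0.0034, -0.001, -0.0019], 0.41)]
wrist level_far [([0.1217, -0.0155, 0.0163], 0.91), ([-0.0626, 0.0026, 0.0819], 0.51)]
wrist chisel [([0.0613, 0.0442, 0.0062], 0.95), ([0.0866, 0.217, 0.0002], 0.67)]
3653 [[-0.0748   -0.023148  0.0293  ]
 [ 0.0493   -0.0138    0.0309  ]
 [ 0.1127   -0.0048    0.0325  ]] axis [-0.00738647 -0.0137747 ]
side till_edge [([-0.0604, 0.0002, 0.078], 0.7), ([0.0351, -0.0005, 0.0693], 0.66)]
side latch_knob [([-0.0544, 0.1181, 0.0959], 0.72)]
side latch_pivot [([-0.053, 0.0675, 0.0946], 0.81), ([-0.5002, 0.0951, 0.0006], 0.65)]
side level_near [([0.1217, -0.0146, 0.0207], 0.33)]
top till_edge [([-0.0532, 0.0036, 0.0797], 0.72)]
top latch_knob [([-0.0529, 0.1165, 0.0954], 0.66)]
top latch_pivot [([-0.053, 0.0685, 0.0936], 0.76)]
top level_near []
```

View pics/cmp3.png

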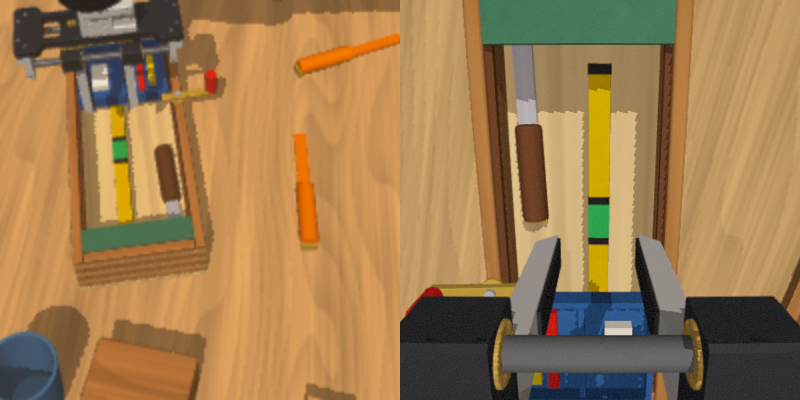

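The left half (side) shows the brass button square across the rim with the red knob at (210,82) outside. The right half (wrist) shows the level at (598,180) centred between the open fingers at (540,270) and (655,270), with the chisel handle at (532,170) clear of them. I'll descend and grip.

move_arm(series=[[[-0.05, 0.2, -1, 0, 0, 0, 0.15], [0, 0, -1, 0, 0, 0, 0.15], [0, 0, -1, 0, 0, 0, 0.15], [0, 0, -1, 0, 0, 0, 0.15], [0, 0, -0.9, 0, 0, 0, 0.15], [0, 0, -0.4, 0, 0, 0, 0.15], [0, 0, -0.2, 0, 0, 0, 0.15]]])

```text
time: 12.5
eef_pos: [0.6238, 0.0487, 0.0107]
tool_rot: [0.621, 0.784, -0.0, -0.0]
ft_force: [0.0, -0.1, 0.4]
opening: 0.0398
grasp_force: 0.0
```

move_arm(series=[[[0, 0, 0, 0, 0, 0, 0.6], [0, 0, 0, 0, 0, 0, 1], [0, 0, 0, 0, 0, 0, 1], [0, 0, 0, 0, 0, 0, 1], [0, 0, 0, 0, 0, 0, 1]]], newtons=45)

```text
time: 13.12
eef_pos: [0.6244, 0.0486, 0.0121]
tool_rot: [0.621, 0.784, 0.001, 0.001]
ft_force: [-0.0, -0.3, 4.6]
opening: 0.0178
grasp_force: 45.0
```

```bash
python3 - <<'E'
from h import *
st()
E
```

```text
t 13.12 tcp [0.6244 0.0486 0.0121] chest [ 0.0197 -0.0151  0.0121] toolz [ 0.002 -0.    -1.   ] tooly [0.973 0.23  0.002] F [-0.  -0.3  4.6] open 0.0178 grip 45.0
```

move_arm(series=[[[0, 0, 0.14, 0, 0, 0, 1], [0.01, -0.03, 0.44, 0.65, 0.15, 0, 1], [0.015, -0.06, 0.44, 0.65, 0.15, 0, 1], [0.02, -0.09, 0.43, 0.65, 0.15, 0, 1], [0.03, -0.12, 0.42, 0.65, 0.15, 0, 1], [0, 0, 0, 0, 0, 0, 1]]])

```text
time: 13.88
eef_pos: [0.6259, 0.0395, 0.0569]
tool_rot: [0.616, 0.776, 0.087, -0.109]
ft_force: [-0.3, 0.4, -2.6]
opening: 0.0177
grasp_force: 45.0
```

```bash
python3 - <<'E'
from h import *
st()
f=save("side","pics/s4.png"); sp(("level_far","level_near","level_center","chisel","till_edge","latch_knob"),"side")
f=save("wrist","pics/w4.png"); sp(("level_far","level_near","level_center","chisel"),"wrist")
im=cv2.imread("pics/s4.png")[130:330,220:420]; cv2.imwrite("pics/cmp4.png",np.hstack([cv2.resize(im,(400,400)),cv2.imread("pics/w4.png")[:,120:520]]))
E
```

```text
t 13.88 tcp [0.6259 0.0395 0.0569] chest [ 0.0105 -0.0144  0.0569] toolz [-0.062  0.268 -0.961] tooly [0.974 0.227 0.001] F [-0.3  0.4 -2.6] open 0.0177 grip 45.0
side level_far [([0.1076, -0.0164, 0.0941], 0.71), ([-0.05, 0.0678, 0.0937], 0.44)]
side level_near []
side level_center [([-0.0162, -0.0098, 0.0524], 0.9)]
side chisel [([0.0848, 0.2161, -0.0053], 0.93), ([-0.1485, 0.3289, -0.0062], 0.81)]
side till_edge [([-0.06, -0.0023, 0.0773], 0.79)]
side latch_knob [([-0.0541, 0.1184, 0.0954], 0.59)]
wrist level_far [([0.1121, -0.0144, 0.0948], 0.89)]
wrist level_near []
wrist level_center [([-0.0169, -0.0116, 0.0565], 0.96)]
wrist chisel [([0.0613, 0.0408, 0.0046], 0.95)]
```

View pics/cmp4.png

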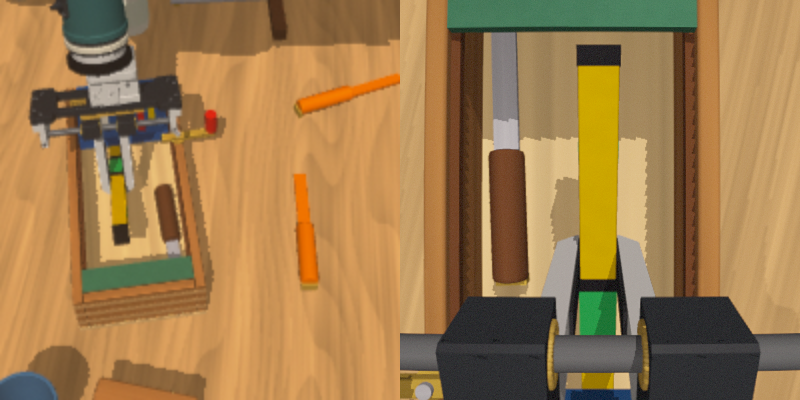

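The level is tilted 16° with its black far end at (598,55) in the wrist half, below the green strip's edge in the picture and about 94 mm high. Wrist force is about its weight only, so nothing touches. I'll pull it along its axis.

move_arm(series=[[[-0.11, 0.45, 0.14, 0, 0, 0, 1], [-0.15, 0.65, 0.2, 0, 0, 0, 1], [-0.15, 0.65, 0.2, 0, 0, 0, 1]]])

```text
time: 14.85
eef_pos: [0.6152, 0.0864, 0.0719]
tool_rot: [0.614, 0.777, 0.087, -0.109]
ft_force: [-0.9, 0.3, -2.0]
opening: 0.0179
grasp_force: 45.0
```

move_arm(series=[[[-0.15, 0.65, 0.2, 0, 0, 0, 1], [-0.15, 0.65, 0.2, 0, 0, 0, 1], [-0.15, 0.65, 0.2, 0, 0, 0, 1], [-0.15, 0.65, 0.25, 0, 0, 0, 1], [0, 0, 0.1, 0, 0, 0, 1]]])

```text
time: 15.48
eef_pos: [0.6003, 0.1513, 0.0958]
tool_rot: [0.614, 0.777, 0.087, -0.108]
ft_force: [0.7, -0.8, -2.2]
opening: 0.0173
grasp_force: 45.0
```

```bash
python3 - <<'E'
from h import *
st()
for c in ("side","wrist","top"):
    f=save(c,f"pics/{c}5.png"); sp(("level_far","level_near","level_center","till_edge"),c)
E
```

```text
t 15.47 tcp [0.6003 0.1513 0.0958] chest [ 0.1252 -0.0151  0.0958] toolz [-0.062  0.269 -0.961] tooly [0.973 0.231 0.002] F [ 0.7 -0.8 -2.2] open 0.0173 grip 45.0
side level_far [([0.225, -0.0165, 0.133], 0.69)]
side level_near []
side level_center [([0.0969, -0.0106, 0.0926], 0.56)]
side till_edge [([-0.0623, -0.003, 0.0807], 0.61)]
wrist level_far [([0.2208, -0.0135, 0.1288], 0.63)]
wrist level_near []
wrist level_center [([0.0901, -0.0117, 0.0959], 0.8)]
wrist till_edge []
top level_far [([0.3451, -0.0249, -0.0012], 0.72), ([0.2223, -0.017, 0.1303], 0.67)]
top level_near [([-0.3549, 0.2686, 0.0013], 0.42)]
top level_center []
top till_edge [([-0.0535, 0.0012, 0.078], 0.77)]
```

move_arm(series=[[[0, 0, 0.5, 0, 0, 0, 1], [0, 0, 0.8, 0, 0, 0, 1], [0, 0, 0.8, 0, 0, 0, 1], [0, 0, 0.8, 0, 0, 0, 1], [0, 0, 0.8, 0, 0, 0, 1], [0, 0, 0.6, 0, 0, 0, 1], [0, 0, 0.3, 0, 0, 0, 1], [0, 0, 0, 0, 0, 0, 1]]])

```text
time: 17.23
eef_pos: [0.6007, 0.1499, 0.2104]
tool_rot: [0.615, 0.776, 0.087, -0.108]
ft_force: [-0.3, -0.4, -3.7]
opening: 0.0175
grasp_force: 45.0
```

move_arm(series=[[[0, 0, 0, 0, 0, 0, 1], [0, 0, 0, 0, 0, 0, 1], [0, 0, 0, 0, 0, 0, 1], [0, 0, 0, 0, 0, 0, 1]]])

```text
time: 17.73
eef_pos: [0.6004, 0.1499, 0.2098]
tool_rot: [0.615, 0.776, 0.087, -0.109]
ft_force: [-0.4, -0.2, -2.8]
opening: 0.0178
grasp_force: 45.0
```

```bash
python3 - <<'E'
from h import *
st()
for c in ("wrist","top","side"):
    f=save(c,f"pics/{c}6.png"); sp(("level_far","level_near","level_center","till_edge","latch_knob"),c)
E
```

```text
t 17.73 tcp [0.6004 0.1499 0.2098] chest [ 0.1238 -0.0149  0.2098] toolz [-0.062  0.269 -0.961] tooly [0.973 0.229 0.001] F [-0.4 -0.2 -2.8] open 0.0178 grip 45.0
wrist level_far [([0.2197, -0.0145, 0.2427], 0.81)]
wrist level_near []
wrist level_center [([0.0935, -0.0134, 0.2093], 0.85)]
wrist till_edge []
wrist latch_knob []
top level_far [([0.2213, -0.0152, 0.2423], 0.68)]
top level_near [([-0.3551, 0.2654, 0.0017], 0.63)]
top level_center []
top till_edge [([-0.0525, 0.0016, 0.0798], 0.81)]
top latch_knob [([-0.054, 0.1146, 0.0967], 0.56), ([0.0643, 0.0428, 0.0012], 0.18)]
side level_far [([0.2213, -0.017, 0.2466], 0.96), ([0.0954, -0.0085, 0.2085], 0.18)]
side level_near [([-0.0247, -0.0131, 0.1717], 0.68), ([-0.5002, 0.0954, 0.0013], 0.42)]
side level_center [([0.0937, -0.0114, 0.2053], 0.72)]
side till_edge [([-0.0634, -0.0021, 0.079], 0.8)]
side latch_knob [([-0.055, 0.1161, 0.0961], 0.63), ([-0.5006, 0.0969, 0.0029], 0.4)]
```

View pics/side6.png

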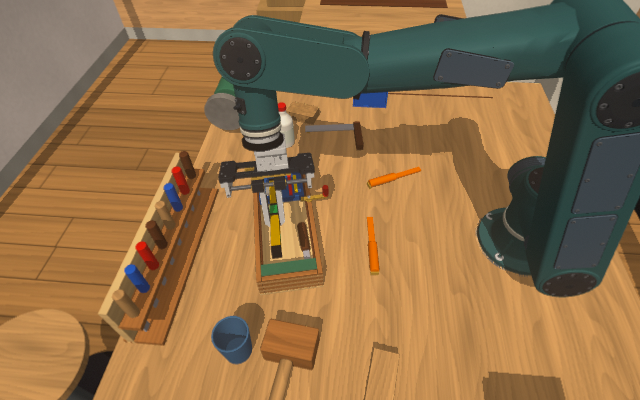

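The side view shows the level in the gripper at (275,220), above the chest. The till is home, the red knob sits square across at (325,190), and the chisel is still inside at (303,235). Level ends are at z≈0.17 and 0.24, so I'm handing in.

```bash
python3 -c "
from workcell import *
print(sign_off())"
```

```text
the job is handed in; nothing more can be done
None
```

The job is handed in at about 18 s: till home, turn-button square across the rim, and the level held still in the gripper with its ends about 0.17 m and 0.24 m above the bench; the hand-in call returned no verdict.

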